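Clamp the tablet bottle and take off its push-and-turn safety cap

TASK

Open the vitamin bottle that stands in the one-hand dock: first swing the red-tabbed clamp arm right down until it rests on the bottle's shoulder, then press the white safety cap down, turn it anticlockwise while pressed until it is free, and lift it straight up. Finish still holding the cap in the gripper, level and still, about 5 to 10 cm above the bottle's neck; the clamp stays down, the bottle stays seated in the dock, and the things round about are left alone.

Things in the scene. Friction and masses are not known exactly. Their poses are not given: they have to be found in the camera images.
- dock: Grey bottle dock fixed to the worktop: base 172 x 124 x 10 mm, square pocket (walls up to 42 mm above the worktop) round the bottle's foot. Origin on the worktop under the pocket's centre; z up, x from the front (tab side) to the back (hinge side), y left. The clamp arm swings in the plane of dock x and z, 33 mm left (+y) of the bottle's axis.
- clamp_hinge (a point): Point on the clamp arm's hinge axis (the axis runs along the dock's y), at dock x = +58 mm, y = +33 mm, 76 mm above the worktop. Axes as the dock's.
- clamp_tab (a point): Centre of the upper face of the red push tab (32 x 30 x 9 mm) at the free end of the clamp arm, 125 mm from the hinge and 5 mm above the arm's mid-line; the bar between is 10 mm wide, 7 mm thick. Pushed shut, the tab goes on an arc, forwards (dock -x) and down. Shut, its upper face is 81 mm above the worktop, the bar's top 80 mm.
- clamp (a joint): Angle of the clamp arm above level, rad: 0 = shut, level, the pad resting on the bottle's shoulder; it starts raised, between 0.55 and 0.95. A stiff hinge: the arm stays where it is left; about 2 to 4 N on the tab moves it.
- bottle: Orange square bottle, loose in the dock's pocket (about 2 mm play; the pocket keeps it from turning): body 70 x 70 x 60 mm, then a round neck. Origin at the centre of its underside, 10 mm above the worktop; z up along the neck. Its flat shoulder is 60 mm above its origin.
- neck_rim (a point): Centre of the rim of the bottle's neck, on the bottle's axis, 101 mm above the bottle's underside (111 mm above the worktop), hidden in the cap at the start. A sprung liner plate stands up to 9 mm above it.
- cap_center (a point): Centre (half-way up) of the loose white ribbed cap, 49 mm across, 28 mm high, 30 g, hard plastic; z up along its axis, x along the blue bar on top. Locked at the start on the bottle's axis with this point 108 mm above the worktop (underside 94, top 122 mm), x parallel to the bottle's x. The shoulder lies 24 mm and the shut clamp bar 14 mm below its underside.
- cap: The same cap, origin at the centre of its underside. Three inner lugs sit in notches of the neck, a spring pushes the cap up into them: so it turns only a few degrees and does not lift. Pressed down 5 to 7 mm (5 N at first, 10 N at 4 mm, hard stop at 7) and kept so, it turns anticlockwise seen from above; 42 to 80 degrees from its start it is free to lift, at about 85 it stops.
Not all that is in view belongs to the job. Of the things shaped like the bottle, the orange one is meant.

How it is judged:
By the outcome, as a careful person would: the job done as asked, in the order asked, and still so for the second after the job is handed in, while the arm keeps its last pose, push and grip.
It also fails if it takes over 51 s, if anything falls off the work surface, if the arm or the gripper's body presses on something with over 40 N, if the wrist force passes 120 N, or if a joint passes its speed limit or range.

ROBOT

A 6-joint arm with a two-finger parallel gripper is mounted at the origin on a cart in front of the work surface, level with it; the furniture and walls round the work are solid. World frame = base frame: x ahead of the robot, y to its left, z up, the work surface at z = 0. Lengths are in mm, angles in rad, forces in N, time in s.
With the tool pointing down it reaches from about 350 to 775 mm from the base axis. Payload 7.3 kg.
Tool frame: the origin (TCP) lies on the centre line of the jaws, within the pads' length; the fingertips stand 17 mm ahead of it and the grasp point (between the pads) lies 2 mm behind it; z points along the fingers, y is the line along which they close (so a half turn about z gives the same grasp; the last joint's range is limited). The gripper opens to 92 mm and grips with 3 to 60 N. Pads are 19 mm wide; open, the fingers measure 130 mm over their backs; the gripper's body (75 mm by 190 mm) begins 47 mm behind the grasp point.
Start: joints at [0.994, 0.342, 1.524, -0, 1.275, -0.146], TCP at [219.226, 477.057, 243.741] pointing down, gripper open.
Joint ranges: [-2.53, 2.53], [-0.77, 2.02], [0.04, 2.7], [-1, 4.14], [0.28, 2.66], [-3.11, 3.11]. Speed limits (rad/s): [2.57, 2.57, 3.14, 3.14, 3.14, 3.14].

INTERFACE

Orientations are given as [roll, pitch, yaw] about the fixed x, y, z axes, in that order (R = Rz(yaw) Ry(pitch) Rx(roll)).
In Python, from plant import bot gives the robot as it stands. The module is installed in compiled form; this text tells all that it offers.
- The arm moves only by the shell command python3 -m pendant 'ROWS'. ROWS is JSON, a list of rows, each a list of 3 entries, a list of its own where there are three numbers: the shift along the world's x, y, z as a fraction of full scale, then the turn, a rotation vector about the world's x, y, z as a fraction of full scale, then the opening, from -1 (shut) to 1 (fully open), so that 0 is half open. In form: [[[tx, ty, tz], [rx, ry, rz], claw], ...]. A call has exactly 10 rows; each row shifts and turns the commanded pose from where the row before left it; what a row does not reach is not made up. Full scale, the value 1, is 30 mm for a shift and 0.12 rad for a turn. A row lasts 1/12 s, in which the tool goes at most 41.7 mm and 7.16 degrees, less where a joint would pass 70% of its speed; a pose out of reach is approached as far as the arm can. A call with a number of a shift or a turn outside -1 to 1 is refused whole. A call with a gripper value outside its range is refused whole. The fingers move at their own pace and stop on an object; the grip force is fixed at half the most. Time passes only in rows, so rows that do not move let the fingers close, or fill a call up. It gives the time, the measured TCP pose, the force, the opening and the grip force at its end, in the units of the state.
- bot.get_obs(): the state, without advancing time (a new reading comes with each control period).
- bot.capture(name): name is "side" or "top" or "wrist"; returns the picture (420x560x3 uint8, blue, green, red); there is no depth.
- bot.camera_params(name): a dict with "fovy" (degrees; the focal length in pixels is half the picture's height over the tangent of half this angle, whatever the lens; pixels are square), "cx", "cy" (the principal point, pixels), "camera_from_world" (4x4, takes a point from world to camera coordinates). Camera axes: x right, y down, z forward; pixel columns grow to the right and rows downward; lengths in mm; the calibration is good to about 2 mm. The wrist camera is an equidistant fisheye: a pixel r from the principal point sees the ray r / f radians off the axis. A picture is of the moment at which its call begins: read the wrist's pose just before it. camera_params takes no time and is no camera call; for the wrist camera it gives the pose at the moment of the call.
- bot.close_job(): hands the job in; it is judged then, once.
The state is a dict: "time": time; "joint_positions": joint angles; "dq": joint speeds; "tau": joint torques, N m; "tool_pos": TCP position; "tcp_rot": TCP orientation; "contact_force": force on the tool from outside, world axes, zero at the start; "moment": the same for the moment, N m; "grip_width": finger opening in mm; "finger_force": force on a finger pad.
Only numpy, scipy, OpenCV 4.12 (cv2) and the standard library are available. Lean on these libraries where they do the work, as an engineer would, in place of code of your own. Each camera call takes 0.05 s, during which the arm holds its last target. There are 200 camera calls.

## Working session

There is one attempt and no reset: what is moved stays moved. The work goes in short steps, Python scripts to look and compute and a shell command to move; the robot and the scene stay as the last step left them, time stands still between calls to the robot, and variables do not carry over. Pictures are saved under pics/ and viewed, at most 10 in all, crops included, and the job is handed in when it is done.

```bash
mkdir -p pics; python3 - <<'E'
from plant import bot
import cv2
for n in ("side","top"):
    cv2.imwrite(f"pics/{n}0.png",bot.capture(n))
    p=bot.camera_params(n);print(n,p["fovy"],p["cx"],p["cy"]);print(p["camera_from_world"])
o=bot.get_obs();print({k:o[k] for k in("time","tool_pos","tcp_rot","grip_width")})
E
```

```text
side 55.40038516493897 284.1914702823722 203.30998677280192
[[-9.99191202e-01  3.70800418e-02  1.55567724e-02  5.22874625e+02]
 [ 2.76470743e-03  4.49310377e-01 -8.93371446e-01  5.40566420e+01]
 [-4.01160698e-02 -8.92605879e-01 -4.49049491e-01  9.82087076e+02]
 [ 0.00000000e+00  0.00000000e+00  0.00000000e+00  1.00000000e+00]]
top 43.58139252043377 267.022391053036 205.1653654115607
[[-1.48640187e-02 -9.99850670e-01 -8.81463379e-03  9.66183191e+01]
 [-9.94238046e-01  1.57153924e-02 -1.06036480e-01  5.51308756e+02]
 [ 1.06159171e-01  7.18771605e-03 -9.94323170e-01  1.07681411e+03]
 [ 0.00000000e+00  0.00000000e+00  0.00000000e+00  1.00000000e+00]]
{'time': 0.1, 'tool_pos': array([219.05098112, 476.76210229, 243.13106546]), 'tcp_rot': array([-3.14027495e+00, -1.74106428e-04,  2.71077524e+00]), 'grip_width': 91.84993946333437}
```

View pics/side0.png

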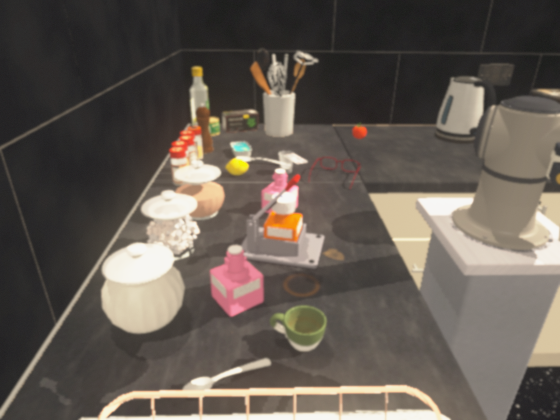

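View pics/top0.png

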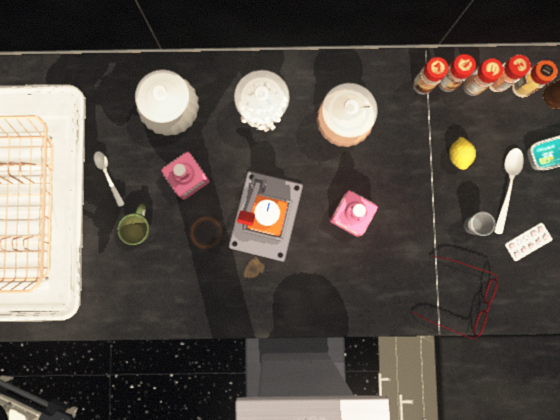

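The side view shows the dock at about (285,245), with the red tab raised at (294,182). The top view shows the dock around (266,217), the white cap at (267,213), the red tab at (246,217) and the hinge near (253,183). The two pink bottles are decoys. Next I'll measure these.

```bash
cat > h.py <<'E'
import numpy as np,cv2
from plant import bot
def ray(n,u,v,p=None):
    p=p or bot.camera_params(n);f=210/np.tan(np.radians(p["fovy"])/2)
    T=np.array(p["camera_from_world"]);R=T[:3,:3]
    x,y=(u-p["cx"])/f,(v-p["cy"])/f
    if n=="wrist":
        r=np.hypot(x,y);s=np.sin(r)/max(r,1e-9);d=np.array([x*s,y*s,np.cos(r)])
    else: d=np.array([x,y,1.])
    return -R.T@T[:3,3],R.T@d/np.linalg.norm(d)
def plane(n,u,v,z,p=None):
    o,d=ray(n,u,v,p);return o+d*(z-o[2])/d[2]
def tri(a,b):
    (o1,d1),(o2,d2)=a,b
    s=np.linalg.lstsq(np.c_[d1,-d2],o2-o1,rcond=None)[0]
    p,q=o1+s[0]*d1,o2+s[1]*d2;return (p+q)/2,np.linalg.norm(p-q)
def blobs(m,amin=15):
    n,l,s,c=cv2.connectedComponentsWithStats(m.astype(np.uint8))
    return [(c[i].round(1),s[i]) for i in range(1,n) if s[i][4]>=amin]
E
python3 - <<'E'
from h import *
t=cv2.imread("pics/top0.png");s=cv2.imread("pics/side0.png")
def red(i):
    h=cv2.cvtColor(i,cv2.COLOR_BGR2HSV);return ((h[...,0]<5)|(h[...,0]>174))&(h[...,1]>190)&(h[...,2]>80)
def roi(m,x0,y0,x1,y1):
    k=np.zeros_like(m);k[y0:y1,x0:x1]=m[y0:y1,x0:x1];return k
rt=blobs(roi(red(t),230,195,300,240));rs=blobs(roi(red(s),270,165,310,200));print(rt,rs)
w=lambda i:(cv2.cvtColor(i,cv2.COLOR_BGR2HSV)[...,1]<50)&(i.min(2)>150)
wt=blobs(roi(w(t),245,190,290,240));ws=blobs(roi(w(s),265,185,310,218));print(wt,ws)
big=lambda b:max(b,key=lambda q:q[1][4])[0]
print("tab",tri(ray("top",*big(rt)),ray("side",*big(rs))))
print("captop",plane("top",*big(wt),122), "tri",tri(ray("top",*big(wt)),ray("side",*big(ws))))
h=cv2.cvtColor(t,cv2.COLOR_BGR2HSV)
m=roi((h[...,1]<60)&(t.max(2)>70),225,165,305,265).astype(np.uint8)
m=cv2.morphologyEx(m,cv2.MORPH_CLOSE,np.ones((15,15)))
c=max(cv2.findContours(m,0,2)[0],key=cv2.contourArea)
r=cv2.boxPoints(cv2.minAreaRect(c));P=np.array([plane("top",*q,10) for q in r]);print(r,P.round(0),P.mean(0))
for i in range(4):
    d=P[(i+1)%4]-P[i];print(np.linalg.norm(d),np.degrees(np.arctan2(d[1],d[0])))
cv2.imwrite("pics/z.png",np.hstack([cv2.resize(t[160:270,220:315],None,fx=4,fy=4),cv2.resize(s[160:270,235:330],None,fx=4,fy=4)]))
E
```

```text
[(array([245.9, 218.1]), array([238, 212,  16,  13, 151], dtype=int32))] [(array([296. , 178.2]), array([294, 176,   5,   6,  20], dtype=int32))]
[(array([266.7, 212.4]), array([255, 200,  25,  26, 484], dtype=int32)), (array([285.7, 227.7]), array([272, 204,  18,  36, 182], dtype=int32))] [(array([284.5, 200.4]), array([266, 187,  31,  26, 473], dtype=int32))]
tab (array([510.88249238, 126.04976623, 179.83143822]), np.float64(5.646358390639966))
captop [528.86554191  88.31634008 122.        ] tri (array([528.67617523,  88.47192359, 113.53764491]), np.float64(1.9501111697591818))
[[228.      263.99997]
 [228.      164.99997]
 [304.      164.99997]
 [304.      263.99997]] [[431. 173.  10.]
 [644. 171.  10.]
 [641.   7.  10.]
 [428.  12.  10.]] [535.84460583  90.8195259   10.        ]
212.85894970359936 -0.40005719929574585
164.32451638366462 -90.94494622548059
212.5833259996794 178.7208456279688
161.06046262929192 89.15096671864052
```

View pics/z.png

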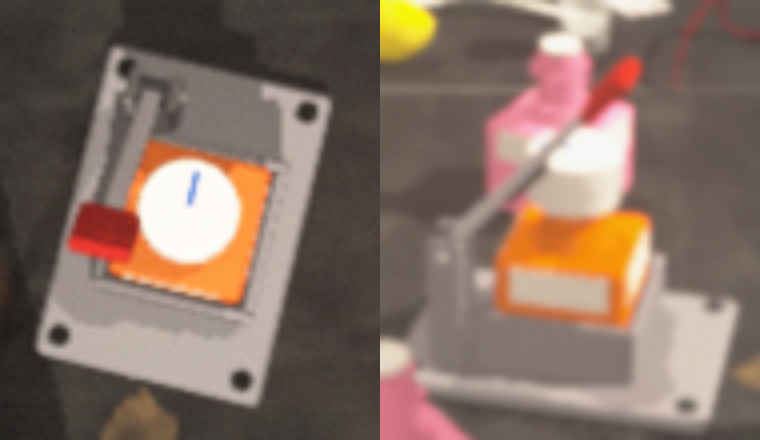

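Zoomed crops: the plate corners in the top view are about (248,171), (302.5,185), (284.5,262) and (229.5,247.5). The tab centre in the side view is about (293,182).

```bash
python3 - <<'E'
from h import *
P=np.array([plane("top",*q,10) for q in [(248,171.3),(302.5,185),(284.5,261.8),(229.5,247.5)]])
print(P.round(1),P.mean(0));
for i in range(4):
    d=P[(i+1)%4]-P[i];print(np.linalg.norm(d),np.degrees(np.arctan2(d[1],d[0])))
T,e=tri(ray("top",245.9,218.1),ray("side",293,182));print("tab",T,e)
C=plane("top",266.7,212.4,120);print(C)
for yaw in (-.22,-.24,-.26):
    R=np.array([[np.cos(yaw),-np.sin(yaw)],[np.sin(yaw),np.cos(yaw)]])
    print(yaw,R.T@(T[:2]-C[:2]), (C[:2]+R@[58,33]).round(1))
    for th in (.5,.6,.7,.8,.9):
        x=58-125*np.cos(th)+5*np.sin(th);z=76+125*np.sin(th)+5*np.cos(th);q=C[:2]+R@[x,33]
        print(th,q.round(1),round(z,1),end=" ")
        for n in("top","side"):
            p=bot.camera_params(n);M=np.array(p["camera_from_world"]);c=M[:3,:3]@[*q,z]+M[:3,3];f=210/np.tan(np.radians(p["fovy"])/2);print((f*c[:2]/c[2]+[p["cx"],p["cy"]]).round(1),end="")
        print()
E
```

```text
[[629.  128.3  10. ]
 [597.3  11.3  10. ]
 [433.5  53.1  10. ]
 [465.5 169.5  10. ]] [531.34405601  90.52765573  10.        ]
121.21454301152019 -105.19650947205633
168.94902631652303 165.6958853818195
120.72294088399985 74.63886042640713
168.61058919550786 -14.135077543210636
tab [514.00879929 126.18437848 171.63213135] 0.7348998030965798
[529.05127578  88.33244369 120.        ]
-0.22 [-22.94032791  33.65689263] [592.9 107.9]
0.5 [488.1 131.3] 140.3 [244.1 233.4][305.8 197.7]
0.6 [494.9 129.8] 150.7 [244.6 229.4][302.4 192.6]
0.7 [502.7 128. ] 160.4 [245.2 224.9][298.5 187.7]
0.8 [511.4 126.1] 169.2 [246.  219.8][294.1 183.1]
0.9 [520.8 124. ] 177.0 [246.9 214.3][289.3 179. ]
-0.24 [-23.60883297  33.19138551] [593.2 106.6]
0.5 [489.  132.1] 140.3 [243.7 232.9][305.4 197.9]
0.6 [495.8 130.5] 150.7 [244.2 229. ][302.  192.7]
0.7 [503.5 128.6] 160.4 [245.  224.5][298.1 187.8]
0.8 [512.1 126.4] 169.2 [245.8 219.4][293.8 183.2]
0.9 [521.6 124.1] 177.0 [246.8 213.9][288.9 179. ]
-0.26 [-24.26789482  32.71260227] [593.6 105.3]
0.5 [489.9 132.9] 140.3 [243.3 232.5][304.9 198.1]
0.6 [496.6 131.1] 150.7 [243.9 228.5][301.6 192.9]
0.7 [504.3 129.1] 160.4 [244.7 224. ][297.7 187.9]
0.8 [512.9 126.8] 169.2 [245.6 219. ][293.4 183.3]
0.9 [522.3 124.3] 177.0 [246.7 213.5][288.5 179. ]
```

Everything is consistent: cap axis at about (530,89), dock yaw about -0.25, and clamp angle about 0.82. I'll approach above and behind the tab with the fingers shut and aligned with dock x.

```bash
python3 -m pendant '[[[0.55,-0.6,0],[0,0,-0.58],-1],[[0.55,-0.6,0],[0,0,-0.58],-1],[[0.55,-0.6,0],[0,0,-0.58],-1],[[0.55,-0.6,0],[0,0,-0.58],-1],[[0.55,-0.6,0],[0,0,-0.58],-1],[[0.55,-0.6,0],[0,0,-0.58],-1],[[0.55,-0.6,0],[0,0,-0.58],-1],[[0.55,-0.6,0],[0,0,-0.58],-1],[[0.55,-0.6,0],[0,0,-0.58],-1],[[0.55,-0.6,0],[0,0,-0.58],-1]]'
python3 -m pendant '[[[0.55,-0.6,0],[0,0,-0.58],-1],[[0.55,-0.6,0],[0,0,-0.58],-1],[[0.55,-0.6,0],[0,0,-0.58],-1],[[0.55,-0.6,0],[0,0,-0.58],-1],[[0.55,-0.6,0],[0,0,-0.58],-1],[[0.55,-0.6,0],[0,0,-0.58],-1],[[0.55,-0.6,0],[0,0,-0.58],-1],[[0.5,-0.5,0],[0,0,-0.58],-1],[[0.5,-0.5,0],[0,0,-0.58],-1],[[0.5,-0.5,0],[0,0,-0.58],-1]]'
```

```text
time: 0.93
tool_pos: [384.7, 296.0, 243.5]
tcp_rot: [-3.141, 0.0, 2.011]
contact_force: [0.5, -0.1, -0.1]
grip_width: 29.6
finger_force: 0.0
time: 1.77
tool_pos: [545.2, 125.1, 243.3]
tcp_rot: [-3.141, 0.0, 1.315]
contact_force: [0.1, 0.5, -0.2]
grip_width: 0.3
finger_force: 0.0
```

```bash
python3 -m pendant '[[[0,-0.03,-0.5],[0,0,0],-1],[[0,-0.03,-0.5],[0,0,0],-1],[[0,-0.03,-0.5],[0,0,0],-1],[[-0.23,0.06,-0.23],[0,0,0],-1],[[-0.23,0.06,-0.23],[0,0,0],-1],[[-0.23,0.06,-0.23],[0,0,0],-1],[[-0.13,0.03,-0.16],[0,0,0],-1],[[-0.13,0.03,-0.16],[0,0,0],-1],[[-0.11,0.03,-0.17],[0,0,0],-1],[[-0.11,0.03,-0.17],[0,0,0],-1]]'
python3 - <<'E'
from h import *
s=bot.capture("side");cv2.imwrite("pics/a.png",cv2.resize(s[100:270,220:380],None,fx=3,fy=3))
E
```

```text
time: 2.6
tool_pos: [509.6, 132.4, 158.1]
tcp_rot: [3.141, -0.0, 1.319]
contact_force: [-0.6, -0.0, 2.6]
grip_width: -0.2
finger_force: 1.0
```

View pics/a.png

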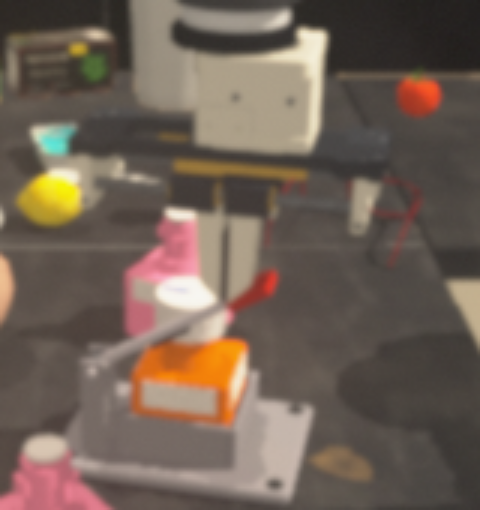

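The fingertip is on the tab at image (265,283), pushing with about 2.6 N, and the arm is swinging down. I'll continue the arc.

```bash
python3 -m pendant '[[[-0.1,0.02,-0.18],[0,0,0],-1],[[-0.1,0.02,-0.18],[0,0,0],-1],[[-0.08,0.02,-0.19],[0,0,0],-1],[[-0.08,0.02,-0.19],[0,0,0],-1],[[-0.11,0.03,-0.2],[0,0,0],-1],[[-0.11,0.03,-0.2],[0,0,0],-1],[[-0.09,0.02,-0.2],[0,0,0],-1],[[-0.09,0.02,-0.2],[0,0,0],-1],[[-0.07,0.02,-0.2],[0,0,0],-1],[[-0.07,0.02,-0.2],[0,0,0],-1]]'

```

```text
time: 3.48
tool_pos: [482.4, 139.0, 99.4]
tcp_rot: [-3.142, 0.0, 1.319]
contact_force: [0.8, 0.1, 0.6]
grip_width: 0.5
finger_force: 0.8
```

```bash
python3 -m pendant '[[[0,0,-0.04],[0,0,0],-1],[[0,0,-0.04],[0,0,0],-1],[[0,0,-0.04],[0,0,0],-1],[[0,0,-0.04],[0,0,0],-1],[[0,0,0],[0,0,0],-1],[[0,0,0],[0,0,0],-1],[[0,0,0],[0,0,0],-1],[[0,0,0],[0,0,0],-1],[[0,0,0],[0,0,0],-1],[[0,0,0],[0,0,0],-1]]'

```

```text
time: 4.32
tool_pos: [481.8, 139.1, 97.5]
tcp_rot: [-3.141, -0.0, 1.319]
contact_force: [-8.5, -1.5, 26.9]
grip_width: 0.1
finger_force: 13.6
```

```bash
python3 -m pendant '[[[0,0,0.4],[0,0,0],-1],[[0,0,0.9],[0,0,0],-1],[[0,0,0.9],[0,0,0],-1],[[0.2,-0.2,0.6],[0,0,0],0.4],[[0.3,-0.3,0],[0,0,0],0.4],[[0.3,-0.3,0],[0,0,0],0.4],[[0.3,-0.3,0],[0,0,0],0.4],[[0.3,-0.3,0],[0,0,0],0.4],[[0.2,-0.27,0],[0,0,0],0.4],[[0,0,0],[0,0,0],0.4]]'
python3 - <<'E'
from h import *
p=bot.camera_params("wrist");w=bot.capture("wrist");t=bot.capture("top")
cv2.imwrite("pics/w.png",w);cv2.imwrite("pics/ts.png",cv2.resize(t[130:280,190:340],None,fx=3,fy=3))
import pickle;pickle.dump(p,open("p.pkl","wb"));print(p["cx"],p["cy"],p["fovy"])
print(bot.get_obs()["tool_pos"])
h=cv2.cvtColor(w,cv2.COLOR_BGR2HSV);o=blobs((h[...,1]<50)&(w.min(2)>140),200)
for c,s in o: print(c,s,plane("wrist",*c,122,p).round(1))
E
```

```text
time: 5.15
tool_pos: [531.6, 86.9, 178.0]
tcp_rot: [-3.14, 0.001, 1.317]
contact_force: [-0.2, -0.6, -0.1]
grip_width: 42.7
finger_force: 0.0
281.9137301652338 214.01849214286466 65.70646984690485
[530.41827145  88.42197484 178.36293027]
[487.5   4.4] [465   0  48  13 371] [711.8 217.4 122. ]
[525.1 154.1] [ 464   91   96  127 7765] [722.8 105.4 122. ]
[238.9 185.1] [ 196  133  154  118 5258] [514.2 130.7 122. ]
[279.6 237.3] [ 244  197   74   77 4046] [529.9  90.5 122. ]
[345.9 238.5] [323 216  43  35 726] [572.2  78.4 122. ]
[ 10.4 256.6] [   0  218   30   67 1176] [287.9 128.1 122. ]
```

View pics/w.png

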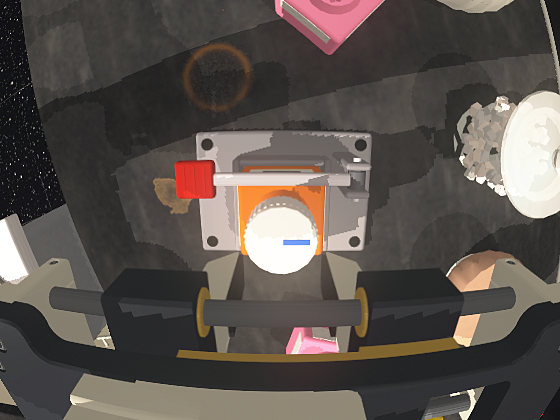

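The wrist view shows the clamp bar lying flat, with the tab at (195,180). The cap top is centred at about (281,239), which is (530,89.5), under the jaws. I'll descend, then grip.

```bash
python3 -m pendant '[[[0,0.03,-0.38],[0,0,0],0.4],[[0,0,-0.38],[0,0,0],0.4],[[0,0,-0.38],[0,0,0],0.4],[[0,0,-0.38],[0,0,0],0.4],[[0,0,-0.38],[0,0,0],0.4],[[0,0,-0.38],[0,0,0],0.4],[[0,0,0],[0,0,0],0.4],[[0,0,0],[0,0,0],0],[[0,0,0],[0,0,0],-0.3],[[0,0,0],[0,0,0],-1]]'
python3 -m pendant '[[[0,0,0],[0,0,0],-1],[[0,0,0],[0,0,0],-1],[[0,0,0],[0,0,0],-1],[[0,0,0],[0,0,0],-1],[[0,0,0],[0,0,0],-1],[[0,0,0],[0,0,0],-1],[[0,0,0],[0,0,0],-1],[[0,0,0],[0,0,0],-1],[[0,0,0],[0,0,0],-1],[[0,0,0],[0,0,0],-1]]'
```

```text
time: 6.08
tool_pos: [531.0, 90.0, 111.7]
tcp_rot: [3.14, -0.0, 1.319]
contact_force: [1.9, -0.8, 0.1]
grip_width: 48.7
finger_force: 1.9
time: 6.92
tool_pos: [531.3, 89.7, 111.4]
tcp_rot: [3.14, -0.0, 1.319]
contact_force: [2.1, -0.1, 5.8]
grip_width: 47.6
finger_force: 30.0
```

```bash
python3 -m pendant '[[[0,0,-0.04],[0,0,0],-1],[[0,0,-0.04],[0,0,0],-1],[[0,0,-0.04],[0,0,0],-1],[[0,0,-0.04],[0,0,0],-1],[[0,0,-0.03],[0,0,0],-1],[[0,0,-0.03],[0,0,0],-1],[[0,0,0],[0,0,0],-1],[[0,0,0],[0,0,0],-1],[[0,0,0],[0,0,0],-1],[[0,0,0],[0,0,0],-1]]'
```

```text
time: 7.75
tool_pos: [531.3, 89.7, 105.6]
tcp_rot: [3.139, -0.0, 1.319]
contact_force: [-0.7, 0.0, 12.8]
grip_width: 47.5
finger_force: 30.0
```

```bash
python3 -m pendant '[[[0,0,0],[0,0,0.45],-1],[[0,0,0],[0,0,0.45],-1],[[0,0,0],[0,0,0.45],-1],[[0,0,0],[0,0,0.45],-1],[[0,0,0],[0,0,0.45],-1],[[0,0,0],[0,0,0.45],-1],[[0,0,0],[0,0,0.45],-1],[[0,0,0],[0,0,0.45],-1],[[0,0,0],[0,0,0.45],-1],[[0,0,0],[0,0,0.45],-1]]'
python3 -c "
from h import *
o=bot.get_obs();print(o['moment'])
w=bot.capture('wrist');cv2.imwrite('pics/w2.png',w[120:340,140:440])"
```

```text
time: 8.58
tool_pos: [531.1, 89.9, 105.6]
tcp_rot: [3.14, 0.0, 1.861]
contact_force: [-2.1, 0.7, 12.0]
grip_width: 47.6
finger_force: 30.0
[-0.06248886  0.20257825 -0.03666251]
```

View pics/w2.png

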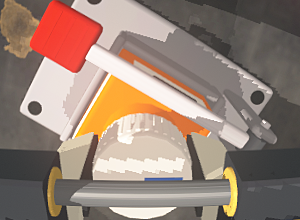

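The blue bar at about (163,180) in this crop is still aligned with the jaws. The dock has turned relative to the jaws, so the cap is turning with the gripper.

```bash
python3 -m pendant '[[[0,0,0],[0,0,0.48],-1],[[0,0,0],[0,0,0.48],-1],[[0,0,0],[0,0,0.48],-1],[[0,0,0],[0,0,0.48],-1],[[0,0,0],[0,0,0.48],-1],[[0,0,0],[0,0,0.48],-1],[[0,0,0],[0,0,0.48],-1],[[0,0,0],[0,0,0.48],-1],[[0,0,0],[0,0,0.48],-1],[[0,0,0],[0,0,0],-1]]'
```

```text
time: 9.47
tool_pos: [531.0, 89.9, 105.6]
tcp_rot: [3.14, 0.001, 2.38]
contact_force: [-2.6, 0.5, 12.5]
grip_width: 47.7
finger_force: 30.0
```

```bash
python3 -m pendant '[[[0,0,0.06],[0,0,0],-1],[[0,0,0.06],[0,0,0],-1],[[0,0,0.06],[0,0,0],-1],[[0,0,0.06],[0,0,0],-1],[[0,0,0.06],[0,0,0],-1],[[0,0,0.06],[0,0,0],-1],[[0,0,0.06],[0,0,0],-1],[[0,0,0.06],[0,0,0],-1],[[0,0,0.06],[0,0,0],-1],[[0,0,0],[0,0,0],-1]]'
```

```text
time: 10.3
tool_pos: [530.6, 89.8, 120.5]
tcp_rot: [-3.142, -0.0, 2.377]
contact_force: [0.4, -0.1, -0.7]
grip_width: 47.8
finger_force: 30.0
```

The cap is free, with no pull on the wrist. I'll lift it to about 7 cm.

```bash
python3 -m pendant '[[[0,0,0.15],[0,0,0],-1],[[0,0,0.3],[0,0,0],-1],[[0,0,0.4],[0,0,0],-1],[[0,0,0.4],[0,0,0],-1],[[0,0,0.4],[0,0,0],-1],[[0,0,0.4],[0,0,0],-1],[[0,0,0.3],[0,0,0],-1],[[0,0,0.15],[0,0,0],-1],[[0,0,0],[0,0,0],-1],[[0,0,0],[0,0,0],-1]]'
python3 -m pendant '[[[0,0,0],[0,0,0],-1],[[0,0,0],[0,0,0],-1],[[0,0,0],[0,0,0],-1],[[0,0,0],[0,0,0],-1],[[0,0,0],[0,0,0],-1],[[0,0,0],[0,0,0],-1],[[0,0,0],[0,0,0],-1],[[0,0,0],[0,0,0],-1],[[0,0,0],[0,0,0],-1],[[0,0,0],[0,0,0],-1]]'
python3 - <<'E'
from h import *
s=bot.capture("side");cv2.imwrite("pics/f.png",cv2.resize(s[100:270,220:380],None,fx=3,fy=3))
E
```

```text
time: 11.13
tool_pos: [530.5, 89.7, 195.4]
tcp_rot: [3.142, -0.0, 2.377]
contact_force: [0.1, 0.1, -0.1]
grip_width: 47.3
finger_force: 30.0
time: 11.97
tool_pos: [530.6, 89.7, 195.5]
tcp_rot: [3.141, 0.0, 2.377]
contact_force: [-0.1, 0.7, -0.1]
grip_width: 47.4
finger_force: 30.0
```

View pics/f.png

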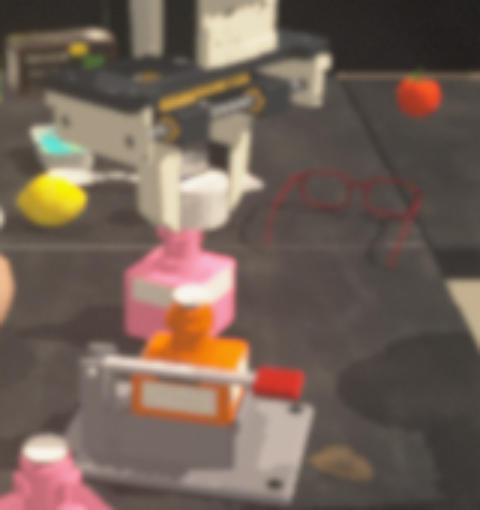

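The cap is held level at (200,200). Below it the bottle's open neck is at (190,310), the clamp is level with its tab at (280,382), and the bottle is still seated in the dock.

```bash
python3 -c "
from plant import bot
print(bot.close_job())"
```

```text
the job is handed in; nothing more can be done
None
```

The bottle is open and the job is handed in at about 12 s: the clamp is down, the bottle is seated in the dock, and the gripper holds the cap level and still with its underside about 7 cm above the neck.

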